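Push the sugar caddy down its lane on the serving board

TASK

Push the black sugar caddy along the wooden board and down the lane between the two metal rails until it stands square against the end stop. Only push it with the fingers, never lift it or tip it, and touch neither rail on the way, with the caddy or with the hand. Leave the spoons and all the other things where they are, and finish with the hand clear.

Things in the scene. Friction and masses are not known exactly. Their poses are not given: they have to be found in the camera images.
- board: Fixed wooden board on the counter, 240 (its x) x 460 (its y) x 14 thick; origin at the centre of its underside, z up. Place and yaw (to 10 degrees) vary. The -y half is bare; the +y half carries the lane, 88 wide, along the board's y at x = 0, from its mouth at y = 0 to the end stop's face at y = +203 mm. End stop: dark wooden bar, 98 wide, rising 30 above the board, cork pad
- near_rail: Aluminium rail fixed on the board, on the robot's side of the lane: 9 wide, 203 long, 22 high above the board; origin at the centre of its underside, 48.5 mm from the lane's middle line. Not to be touched
- far_rail: The same rail on the far side of the lane. Not to be touched
- lane_mouth (a point): Middle of the lane's open end, on the board's top, between the rails' ends; axes as the board's
- lane_end (a point): Middle of the foot of the end stop's face, on the board's top; axes as the board's
- sugar_caddy: Loose black open box of sugar sachets, 68 (its x) x 120 (its y) x 55 high (74 with the sachets; only the box is solid), 0.2 to 0.45 kg; origin at the centre of its underside. Stands on the board's bare half, its y along the lane but up to 20 degrees askew and 40 mm off the lane's middle line. It slides when pushed and stays where left. When home its origin is 60 mm before the stop's face
- near_spoon: Bystander, loose, leave alone: coffee spoon, 135x25x10, lying on the board outside the near rail (sizes in mm); origin at the centre of its underside
- far_spoon: Bystander, loose, leave alone: coffee spoon, 135x25x10, lying on the board outside the far rail (sizes in mm); origin at the centre of its underside
- cup: Bystander, loose, leave alone: white espresso cup, 62x82x58, behind the board (sizes in mm); origin at the centre of its underside
- cocoa_shaker: Bystander, loose, leave alone: pale grey cocoa shaker, 67 across, 105 high, behind the board (sizes in mm); origin at the centre of its underside
- milk_pitcher: Bystander, loose, leave alone: pale grey milk pitcher, 66x101x81, behind the board (sizes in mm); origin at the centre of its underside
- dosing_cup: Bystander, loose, leave alone: pale grey dosing cup, 59 across, 46 high, behind the board (sizes in mm); origin at the centre of its underside

How it is judged (in metres and radians):
At the end, for the whole second after the job is handed in: The caddy stands upright and still on the board between the rails, within 5 mm of the end stop, within 12 mm of the lane's middle line and square to within 5 degrees (y of sugar_caddy in the frame of lane_end between -0.065 and -0.055 m and x of sugar_caddy in the frame of lane_end between -0.012 and 0.012 m and z of sugar_caddy in the frame of lane_end between -0.004 and 0.004 m and angle between the y axis of sugar_caddy and the y axis of board, either way round below 0.09 rad and angle between sugar_caddy's own z axis and vertical below 0.06 rad and linear speed of sugar_caddy below 0.01 m/s); the robot touches nothing.
It fails at once if the near rail is touched, by the caddy, the robot or anything else (contact force between near_rail and anything else above 0.3 N).
It fails at once if the far rail is touched, by the caddy, the robot or anything else (contact force between far_rail and anything else above 0.3 N).
It fails at once if the caddy is lifted more than 8 mm off the board's top (z of sugar_caddy in the frame of lane_end above 0.008 m).
It fails at once if the caddy is tipped by more than 14 degrees (angle between sugar_caddy's own z axis and vertical above 0.25 rad).
It fails at once if a bystander is moved more than 20 mm (distance of any of near_spoon, far_spoon, cup, cocoa_shaker, milk_pitcher, dosing_cup from where it was at the start of the episode above 0.02 m).
It also fails if it takes over 72 s, if anything falls off the work surface, if the arm or the gripper's body presses on something with over 40 N, if the wrist force passes 120 N, or if a joint passes its speed limit or range.

ROBOT

A 6-joint arm with a two-finger parallel gripper is mounted at the origin on a cart in front of the work surface, level with it; the furniture and walls round the work are solid. World frame = base frame: x ahead of the robot, y to its left, z up, the work surface at z = 0. Lengths are in mm, angles in rad, forces in N, time in s.
With the tool pointing down it reaches from about 350 to 975 mm from the base axis. Payload 17.4 kg.
Tool frame: the origin (TCP) lies at the centre of the arm's flange, where the gripper is bolted on; the fingertips stand 173 mm ahead of it and the grasp point (between the pads) lies 155 mm ahead of it; z points along the fingers, y is the line along which they close (so a half turn about z gives the same grasp; the last joint's range is limited). The gripper opens to 85 mm and grips with 20 to 120 N. Pads are 22 mm wide; open, the fingers measure 114 mm over their backs; the gripper's body (76 mm by 85 mm) begins 54 mm behind the grasp point. The pads swing forward as they close: fully open they stand 13 mm farther back than shut.
Start: joints at [-1.331, 0.116, 1.442, -0, 1.584, -0.038], TCP at [185.103, -649.131, 404.703] pointing down, gripper open.
Joint ranges: [-2.83, 2.83], [-0.83, 2.19], [0.07, 2.5], [-1.14, 4.28], [0.01, 3], [-2.97, 2.97]. Speed limits (rad/s): [1.89, 1.89, 2.22, 3.14, 3.14, 3.14].

INTERFACE

Orientations are given as a unit quaternion [w, x, y, z].
In Python, from station import manip gives the robot as it stands.
- The arm moves only by the tool send_rows, never from a script. Its argument "series" is a list that holds one entry, the list of rows, each a list of 7 numbers: the turn, a rotation vector about the world's x, y, z in degrees, then the shift along the world's x, y, z in cm, then the opening, from -1 (shut) to 1 (fully open). In form: [[[rx, ry, rz, x, y, z, jaw], ...]]. A call has 1 to 20 rows; each row is the pose to reach, as a shift and turn from the pose commanded when the call began; what a row does not reach only later rows make up. A row lasts 1/10 s, in which the tool goes at most 50 mm and 8.59 degrees, less where a joint would pass 70% of its speed; a pose out of reach is approached as far as the arm can. A call with a gripper value outside its range is refused whole. The fingers move at their own pace and stop on an object; "squeeze" is the grip in N (left out, the last holds). Time passes only in rows, so rows that repeat a pose let the fingers close. It gives the time, the measured TCP pose, the force, the opening and the grip force at its end, in the units of the state.
- manip.get_obs(): the state, without advancing time (a new reading comes with each control period).
- manip.read_camera(name): name is "scene" or "top" or "wrist"; returns a dict with "color" (400x640x3 uint8, red, green, blue), "z_map" (400x640 float32, mm along the optical axis (not along the pixel's ray), 0 where there is no reading), "fx", "fy", "cx", "cy" (pixels), "k1" (the pictures are not rectified: a ray, as slopes to the right and down, at radius r is drawn at 1 + k1 r^2 times it, then the intrinsics apply), "pose" (4x4, takes a point from camera to world coordinates); the wrist camera has in their place "T_tool_cam" (4x4, takes a point from camera to tool coordinates, whose origin is the TCP and whose axes are the flange's). Camera axes: x right, y down, z forward; pixel columns grow to the right and rows downward; lengths in mm; the calibration is good to about 2 mm. A picture is of the moment at which its call begins: read the wrist's pose just before it.
- manip.sign_off(): hands the job in; it is judged then, once.
The state is a dict: "time_s": time; "q": joint angles; "qvel": joint speeds; "joint_efforts": joint torques, N m; "ee_pos": TCP position; "tcp_rot": TCP orientation; "contact_force": force on the tool from outside, world axes, zero at the start; "ft_torque": the same for the moment, N m; "finger_gap": finger opening in mm; "grip_force": force on a finger pad.
Only numpy, scipy, OpenCV 4.12 (cv2) and the standard library are available. Lean on these libraries where they do the work, as an engineer would, in place of code of your own. Each camera call takes 0.05 s, during which the arm holds its last target. There are 200 camera calls.

## Working session

There is one attempt and no reset: what is moved stays moved. The work goes in short steps, Python scripts to look and compute and a tool call to move; the robot and the scene stay as the last step left them, time stands still between calls to the robot, and variables do not carry over. Pictures are saved under pics/ and viewed, at most 10 in all, crops included, and the job is handed in when it is done.

Besides the shell and the picture viewer there is one more tool, called after ">>>" as name([rows], argument=value, ...), one row to a line, values as JSON. send_rows: Moves the arm, as the interface text tells. Its arguments: {"type":"object","properties":{"series":{"type":"array"},"squeeze":{"type":"number"}},"required":["series"]}

```bash
mkdir -p pics; cat > h.py <<'E'
import numpy as np, cv2
from station import manip
def K(d): return np.array([[d['fx'],0,d['cx']],[0,d['fy'],d['cy']],[0,0,1.]])
def und(d,uv):
    x=(np.float64(uv).reshape(-1,2)-[d['cx'],d['cy']])/[d['fx'],d['fy']]
    s=x.copy()
    for _ in range(20): s=x/(1+d['k1']*(s**2).sum(1,keepdims=True))
    return s
def plane(d,uv,z,T=None):
    T=d['pose'] if T is None else T
    r=np.c_[und(d,uv),np.ones(len(np.reshape(uv,(-1,2))))]@T[:3,:3].T
    return T[:3,3]+r*((z-T[2,3])/r[:,2])[:,None]
def cloud(d,T=None):
    T=d['pose'] if T is None else T
    v,u=np.mgrid[:400,:640]; s=und(d,np.c_[u.ravel(),v.ravel()]); z=d['z_map'].reshape(-1,1)
    p=np.c_[s*z,z]@T[:3,:3].T+T[:3,3]; p[z[:,0]==0]=np.nan
    return p.reshape(400,640,3)
E
python3 - <<'E'
from h import *
for n in('top','scene'):
    d=manip.read_camera(n); cv2.imwrite(f'pics/{n}0.png',d['color'][...,::-1]); np.save(n+'.npy',d,allow_pickle=True)
    print(n,d['pose'].round(3).tolist(),d['fx'],d['k1'],(d['z_map']==0).mean())
o=manip.get_obs();print(o['tcp_rot'],o['contact_force'],o['time_s'])
E
```

```text
top [[0.009, -0.992, 0.124, 481.908], [-1.0, -0.005, 0.03, 1.975], [-0.029, -0.124, -0.992, 1166.195], [0.0, 0.0, 0.0, 1.0]] 479.3512103765472 -0.13538095455058 0.003953125
scene [[-0.852, -0.301, 0.428, 117.504], [-0.523, 0.523, -0.673, 808.515], [-0.021, -0.797, -0.603, 743.994], [0.0, 0.0, 0.0, 1.0]] 484.2676190858592 -0.10323331994077807 0.02034765625
[-5.52576712e-04  9.90365285e-01  1.38478501e-01 -4.54396298e-05] [-0.39277175 -0.37205535 -0.02337959] 0.1
```

View pics/top0.png

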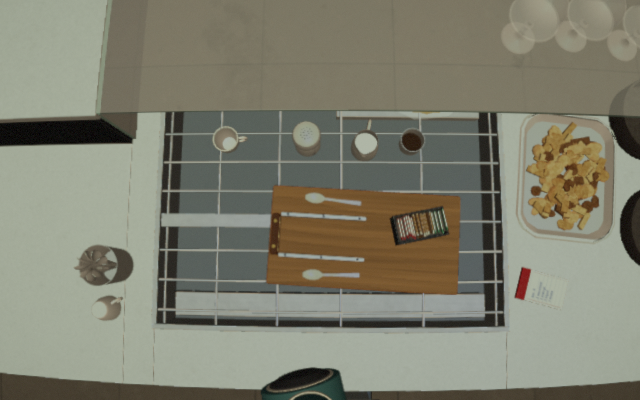

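View pics/scene0.png

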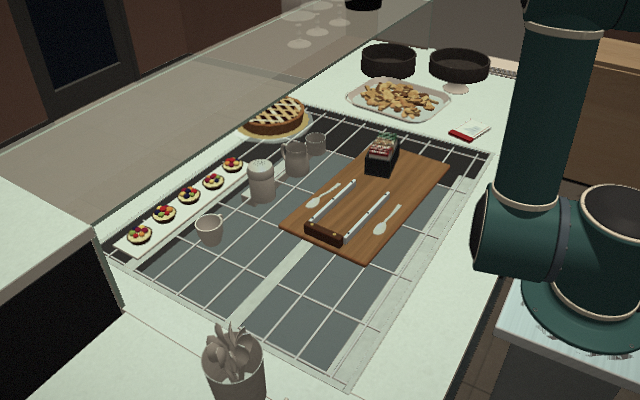

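Top view: the board spans (268–460, 185–293), with the lane opening to the right. The rails run from about (281,214) to (366,219) and (278,257) to (364,260), the stop is at (275,233) and the caddy at (420,226), skewed. The scene view agrees.

```bash
python3 - <<'E'
from h import *
d=np.load('top.npy',allow_pickle=True).item(); c=d['color']; P=cloud(d)
hsv=cv2.cvtColor(c,cv2.COLOR_RGB2HSV)
roi=np.zeros((400,640),bool); roi[175:305,255:475]=1
# board
m=(roi&(hsv[...,1]>90)&(hsv[...,0]<25)).astype(np.uint8)
m=cv2.morphologyEx(m,cv2.MORPH_CLOSE,np.ones((25,25)))
cs,_=cv2.findContours(m,0,2); k=max(cs,key=cv2.contourArea)
w=plane(d,k.reshape(-1,2),14)[:,:2].astype(np.float32)
print('board',cv2.minAreaRect(w))
print('board zs',np.nanmedian(P[270:285,385:450,2]))
# rails: grey bright, 
g=roi&(hsv[...,1]<70)&(hsv[...,2]>110)
n,l,s,ce=cv2.connectedComponentsWithStats(g.astype(np.uint8),connectivity=8)
for i in range(1,n):
    if s[i,4]>60 and s[i,0]>270:
        w=plane(d,np.argwhere(l==i)[:,::-1],36)[:,:2].astype(np.float32)
        print(s[i],np.round(cv2.minAreaRect(w),2) if 0 else cv2.minAreaRect(w))
# caddy: cloud
for lo,hi in((25,100),(62,76)):
    q=roi&(P[...,2]>lo)&(P[...,2]<hi); q[:,:380]=0
    w=P[q][:,:2].astype(np.float32); print('caddy',q.sum(),cv2.minAreaRect(w),np.nanpercentile(P[q][:,2],[5,50,95]))
b=(roi&(hsv[...,2]<60)).astype(np.uint8); b[:,:380]=0
b=cv2.morphologyEx(b,cv2.MORPH_CLOSE,np.ones((15,15)))
k=max(cv2.findContours(b,0,2)[0],key=cv2.contourArea)
print('caddy rim',cv2.minAreaRect(plane(d,k.reshape(-1,2),69)[:,:2].astype(np.float32)))
cv2.imwrite('pics/crop.png',cv2.resize(c[180:300,255:475,::-1],None,fx=3.6,fy=3.6,interpolation=cv2.INTER_CUBIC))
E
```

```text
board ((538.6287231445312, -87.37712097167969), (458.7945861816406, 239.2559051513672), 86.73355865478516)
board zs 14.495784995828217
[378 175  97  19 306] ((670.517333984375, -234.72982788085938), (43.603694915771484, 231.59727478027344), 0.4291278123855591)
[305 193  56  13 306] ((633.813720703125, -10.912918090820312), (131.82440185546875, 22.659502029418945), 86.55339050292969)
[281 212  86   9 360] ((592.6704711914062, 10.692573547363281), (202.14956665039062, 10.241003036499023), 86.88298797607422)
[404 216  11  19 119] ((571.7591552734375, -191.49859619140625), (44.834285736083984, 19.61505126953125), 10.695822715759277)
[278 253  87   9 361] ((496.1346130371094, 15.953758239746094), (202.58624267578125, 9.94900894165039), 86.87327575683594)
[303 269  57  11 323] ((456.12762451171875, -8.056121826171875), (23.305078506469727, 131.0164031982422), 0.5804753303527832)
caddy 1494 ((569.6898803710938, -212.96336364746094), (66.31324768066406, 121.60332489013672), 11.499744415283203) [44.24322045 76.48818783 87.92375082]
caddy 518 ((569.7904052734375, -213.08132934570312), (66.3221664428711, 121.1904067993164), 11.685624122619629) [63.86948796 69.4263226  74.89959209]
caddy rim ((568.7252197265625, -208.53372192382812), (65.3096694946289, 124.97396087646484), 11.365157127380371)
```

View pics/crop.png

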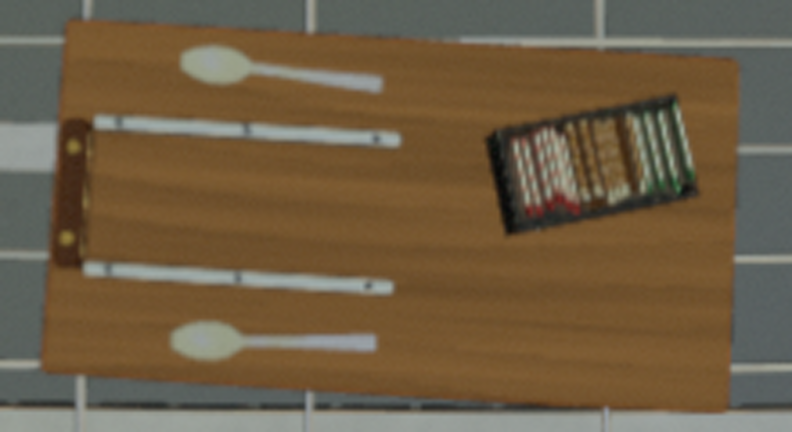

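>>> send_rows([
  [[0,0,-4,12,11,-2,0.4],[0,0,-8,16,15,-3,0.4],[0,0,-12,20,19,-4,0.4],[0,0,-16,24,23,-5,0.4],[0,0,-19,28,27,-6,0.4],[0,0,-19,32,31,-6,0.4],[0,0,-19,36,34,-6,0.4],[0,0,-19,40,37,-6,0.4],[0,0,-19,44,40,-6,0.4],[0,0,-19,47.7,43.1,-6,0.4],[0,0,-19,47.7,43.1,-6,0.4],[0,0,-19,47.7,43.1,-6,0.4],[0,0,-19,47.7,43.1,-6,0.4],[0,0,-19,47.7,43.1,-6,0.4],[0,0,-19,47.7,43.1,-6,0.4],[0,0,-19,47.7,43.1,-6,0.4],[0,0,-19,47.7,43.1,-6,0.4]],
])

```text
time_s: 1.8
ee_pos: [661.4, -219.0, 344.9]
tcp_rot: [0.0, 1.0, -0.028, 0.0]
contact_force: [-0.9, -0.6, 0.5]
finger_gap: 60.2
grip_force: 0.0
```

>>> send_rows([
  [[0,0,0,0,0,-4,0.4],[0,0,0,0,0,-8,0.4],[0,0,0,0,0,-11,0.4],[0,0,0,0,0,-13,0.4],[0,0,0,0,0,-14.5,0.4],[0,0,0,0,0,-14.7,0.4],[0,0,0,0,0,-14.7,0.4]],
])

```text
time_s: 2.5
ee_pos: [662.1, -218.5, 198.4]
tcp_rot: [0.0, 1.0, -0.027, 0.0]
contact_force: [-0.8, 0.3, 0.5]
finger_gap: 59.8
grip_force: 0.0
```

```bash
python3 - <<'E'
from h import *
d=manip.read_camera('scene'); cv2.imwrite('pics/s1.png',cv2.resize(d['color'][90:290,240:500,::-1],None,fx=3,fy=3))
o=manip.get_obs();print(o['ee_pos'],o['contact_force'],o['time_s'])
E
```

```text
[ 662.26901543 -218.48862272  199.05006692] [ 0.15389339  0.22879169 -0.23611889] 2.55
```

View pics/s1.png

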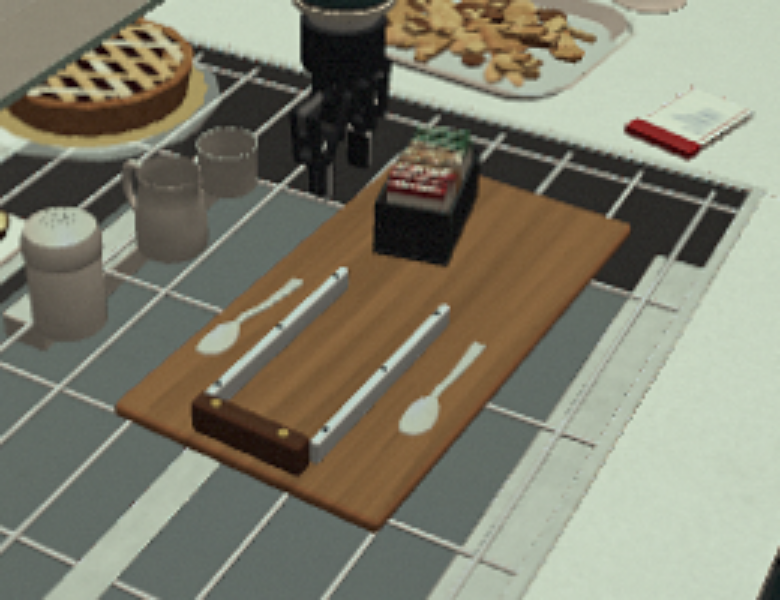

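The fingers (crop about (318,190) and (360,160)) stand beside the caddy's far long side (430,190), over the board edge and clear of the cups. Next I push sideways toward the lane line.

>>> send_rows([
  [[0,0,0,-1,0.05,0,0.4],[0,0,0,-2,0.1,0,0.4],[0,0,0,-3,0.15,0,0.4],[0,0,0,-3.5,0.2,0,0.4],[0,0,0,-4,0.2,0,0.4],[0,0,0,-4.4,0.25,0,0.4],[0,0,0,-4.8,0.25,0,0.4],[0,0,0,-5.2,0.3,0,0.4],[0,0,0,-5.6,0.3,0,0.4],[0,0,0,-6,0.35,0,0.4],[0,0,0,-6.4,0.35,0,0.4],[0,0,0,-6.8,0.35,0,0.4],[0,0,0,-7.2,0.4,0,0.4],[0,0,0,-7.5,0.4,0,0.4],[0,0,0,-7.8,0.4,0,0.4],[0,0,0,-8,0.4,0,0.4],[0,0,0,-8,0.4,0,0.4]],
])

```text
time_s: 4.25
ee_pos: [582.0, -214.1, 198.1]
tcp_rot: [0.0, 1.0, -0.027, 0.0]
contact_force: [1.3, 0.4, 5.9]
finger_gap: 59.9
grip_force: 0.0
```

```bash
cat >> h.py <<'E'
M=np.array([538.9,-88.0]); EX=np.array([.9985,-.0544]); EY=np.array([.0544,.9985])
def caddy(n='top'):
    d=manip.read_camera(n); P=cloud(d); xy=P[...,:2]-M; bx=xy@EX; by=xy@EY
    m=(P[...,2]>40)&(P[...,2]<95)&(abs(bx)<118)&(by>-228)&(by<200)&(d['color'].max(2)<256)
    # rim/near-top points only
    w=np.c_[bx[m],by[m]].astype(np.float32)
    hsv=cv2.cvtColor(d['color'],cv2.COLOR_RGB2HSV)
    print(n,'cloud',m.sum(),cv2.minAreaRect(w),'pct x',np.percentile(w[:,0],[1,99]),'y',np.percentile(w[:,1],[1,99]))
    return d,bx,by,P,m
E
python3 - <<'E'
from h import *
d,*_=caddy(); cv2.imwrite('pics/t2.png',cv2.resize(d['color'][150:310,255:475,::-1],None,fx=3.6,fy=3.6,interpolation=cv2.INTER_CUBIC))
o=manip.get_obs();e=o['ee_pos'];print(e,(e[:2]-M)@EX,(e[:2]-M)@EY,o['contact_force'],o['time_s'])
E
```

```text
top cloud 700 ((0.5323829650878906, 8.535980224609375), (101.54044342041016, 369.07586669921875), 0.6935523748397827) pct x [-49.14604759  45.75166756] y [-174.52440872  143.11500351]
[ 582.0593253  -214.10417494  198.1205359 ] 49.95465343101213 -123.56715137756032 [0.9312845  0.02590752 6.36347068] 4.3
```

View pics/t2.png

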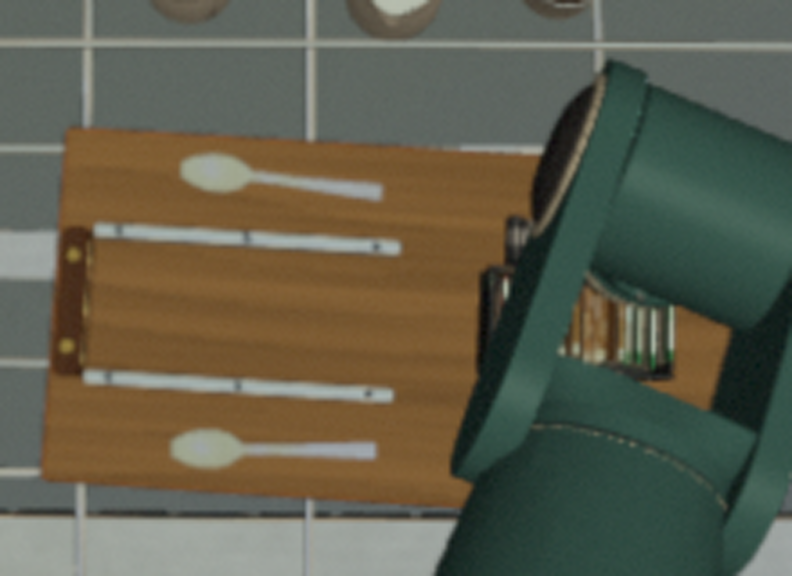

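>>> send_rows([
  [[0,0,0,2,-0.1,0,0.4],[0,0,0,4,-0.2,0,0.4],[0,0,0,4,-0.2,5,0.2],[0,0,0,4,-0.2,10,0],[0,0,0,4,-0.2,14,0],[0,0,8,2,-2,14,0],[0,0,16,0,-5,14,0],[0,0,24,-2,-8,14,0],[0,0,32,-4,-12,14,0],[0,0,40,-5.5,-16,14,0],[0,0,48,-5.5,-20,14,0],[0,0,56,-5.5,-24,14,0],[0,0,64,-5.5,-26,14,0],[0,0,72,-5.5,-26,14,0],[0,0,80,-5.5,-26,14,0],[0,0,88,-5.5,-26,14,0],[0,0,90,-5.5,-26,14,0],[0,0,90,-5.5,-26,14,0],[0,0,90,-5.5,-26,14,0]],
])

```text
time_s: 6.2
ee_pos: [527.0, -474.0, 337.2]
tcp_rot: [-0.001, 0.726, 0.687, 0.0]
contact_force: [-0.4, -1.2, 0.6]
finger_gap: 42.4
grip_force: 0.0
```

```bash
python3 - <<'E'
from h import *
d,bx,by,P,m=caddy()
hsv=cv2.cvtColor(d['color'],cv2.COLOR_RGB2HSV)
m&=(by<-20)&(by>-205)&(abs(bx)<80)&(P[...,2]>45); print(cv2.minAreaRect(np.c_[bx[m],by[m]].astype(np.float32)),m.sum())
cv2.imwrite('pics/t3.png',cv2.resize(d['color'][150:310,255:475,::-1],None,fx=3.6,fy=3.6,interpolation=cv2.INTER_CUBIC))
o=manip.get_obs();e=o['ee_pos'];print(e,(e[:2]-M)@EX,(e[:2]-M)@EY,o['contact_force'],o['q'],o['finger_gap'])
E
```

```text
top cloud 1514 ((6.337654113769531, 4.41436767578125), (99.59774780273438, 357.6818542480469), 2.645592212677002) pct x [-29.03443653  39.49649258] y [-173.42846436   52.86965389]
((5.454187393188477, -114.57670593261719), (69.1379165649414, 121.49877166748047), 0.14750361442565918) 1477
[ 527.04878971 -474.03698623  337.37733384] 9.166978577169347 -386.1026365869897 [ 0.65632372 -0.08154811 -0.54918928] [-7.68481370e-01  2.13099241e-01  1.44180737e+00  4.52635493e-05
  1.48740179e+00 -7.13292608e-01] 42.675640131732195
```

View pics/t3.png

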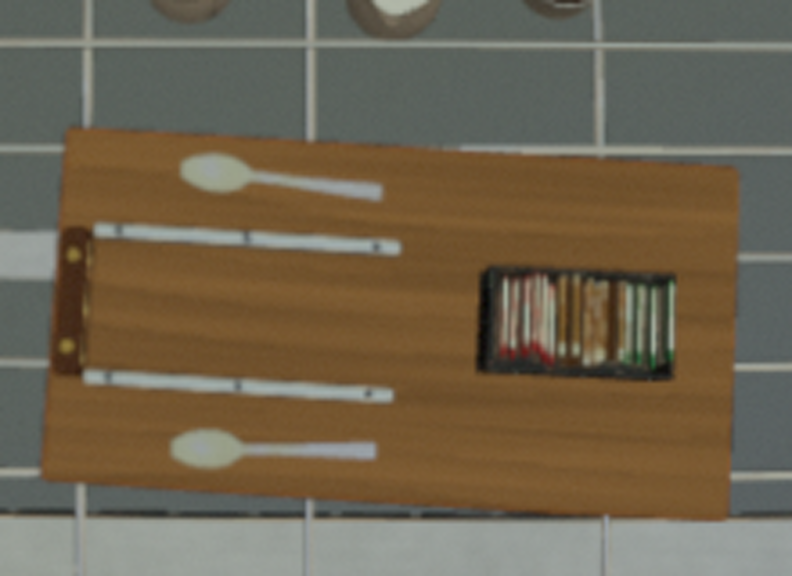

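Caddy is square now: crop box (478–675, 268–380), about 5 mm to the far side of the lane line. I'll go behind it.

>>> send_rows([
  [[0,0,0,0.2,4,-1,-0.2],[0,0,0,0.4,8,-3,-0.2],[0,0,0,0.5,12,-5,-0.2],[0,0,0,0.5,15,-7,-0.2],[0,0,0,0.5,16.1,-9,-0.2],[0,0,0,0.5,16.1,-11,-0.2],[0,0,0,0.5,16.1,-12,-0.2],[0,0,0,0.5,16.1,-12.1,-0.2],[0,0,0,0.6,17.6,-12.1,-0.2],[0,0,0,0.65,18.6,-12.1,-0.2],[0,0,0,0.7,19.4,-12.1,-0.2],[0,0,0,0.7,19.4,-12.1,-0.2],[0,0,0,0.7,19.4,-12.1,-0.2]],
])

```text
time_s: 7.55
ee_pos: [534.2, -279.9, 217.2]
tcp_rot: [0.0, 0.726, 0.688, 0.0]
contact_force: [-0.5, -0.5, -0.0]
finger_gap: 34.2
grip_force: 0.0
```

>>> send_rows([
  [[0,0,0,0.02,0.3,0,-0.2],[0,0,0,0.03,0.6,0,-0.2],[0,0,0,0,1,0,-0.2],[0,0,0,-0.03,1.4,0,-0.2],[0,0,0,-0.06,1.8,0,-0.2],[0,0,0,-0.08,2.2,0,-0.2],[0,0,0,-0.1,2.6,0,-0.2],[0,0,0,-0.12,3,0,-0.2],[0,0,0,-0.15,3.4,0,-0.2],[0,0,0,-0.17,3.8,0,-0.2],[0,0,0,-0.2,4.2,0,-0.2],[0,0,0,-0.22,4.6,0,-0.2],[0,0,0,-0.24,5,0,-0.2],[0,0,0,-0.24,5.1,0,-0.2],[0,0,0,-0.24,5.1,0,-0.2]],
])

```text
time_s: 9.05
ee_pos: [531.7, -228.9, 216.7]
tcp_rot: [-0.0, 0.726, 0.688, 0.0]
contact_force: [-0.3, 0.3, -0.3]
finger_gap: 34.3
grip_force: 0.0
```

```bash
python3 - <<'E'
from h import *
d,bx,by,P,m=caddy()
o=manip.get_obs();e=o['ee_pos'];print(e,(e[:2]-M)@EX,(e[:2]-M)@EY,o['contact_force'])
cv2.imwrite('pics/t4.png',cv2.resize(d['color'][150:310,255:475,::-1],None,fx=3.6,fy=3.6,interpolation=cv2.INTER_CUBIC))
E
```

```text
top cloud 1116 ((-0.7069358825683594, 44.834381103515625), (102.99369812011719, 303.73101806640625), 0.5813960433006287) pct x [-33.53241138  48.02334633] y [-101.85343132  130.39135437]
[ 531.70854725 -229.00080692  216.66424533] 0.48977832628112505 -141.18052074323882 [-0.08067632 -0.2663147   0.33939655]
```

View pics/t4.png

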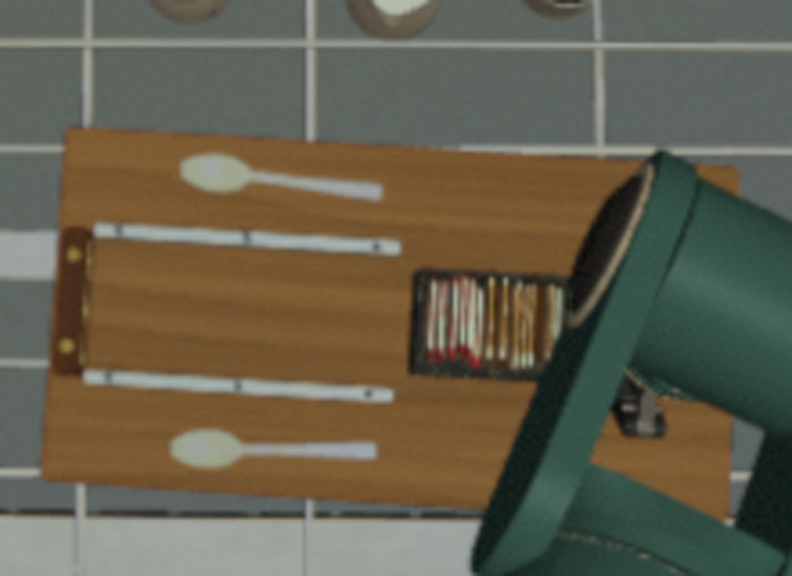

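Caddy front edge at crop (412, 270–376), and the lane mouth's inner edges are at rows 255 and 388. That is nearly centred. Next: front-part numbers from the depth data and the scene camera.

```bash
python3 - <<'E'
from h import *
for n in('top','scene'):
    d,bx,by,P,m=caddy(n)
    for a in(-25,-50):
        k=(P[...,2]>50)&(P[...,2]<90)&(abs(bx)<60)&(by>a)&(by<a+22)
        print(a,k.sum(),bx[k].min(),bx[k].max(),by[k].max())
    k=(P[...,2]>28)&(P[...,2]<45)&(abs(bx)>40)&(abs(bx)<60)&(by>0)&(by<200)
    print('rails',np.median(bx[k&(bx<0)]),np.median(bx[k&(bx>0)]),by[k].min(),by[k].max(),np.percentile(P[k][:,2],[50,95]))
E
```

```text
top cloud 1096 ((0.3812294006347656, 9.788833618164062), (295.1698303222656, 100.88687133789062), 89.9352035522461) pct x [-33.49857635  33.24359303] y [-101.87416687   53.48925591]
-25 211 -33.34867091496102 31.271183068829274 -8.572903022930598
-50 239 -33.497371772734965 32.6419385938731 -28.022451843788136
rails -48.93726362987668 47.15272434995416 2.2692052951569597 199.79031081095405 [35.74360453 39.4916192 ]
scene cloud 1324 ((-3.2258377075195312, -4.7814178466796875), (99.29105377197266, 298.1005859375), 0.9520697593688965) pct x [-36.85294224  31.67488916] y [-146.60435699   -7.02387953]
-25 352 -36.92664058392984 33.59896078317859 -3.828610703462311
-50 192 -36.48580537293805 27.415996466029117 -28.0480958944125
rails -51.26949819763415 45.91194616701288 0.8112543053646136 199.9045412852954 [34.57375773 37.62543764]
```

>>> send_rows([
  [[0,0,0,0.03,0.5,0,-0.2],[0,0,0,0.05,1,0,-0.2],[0,0,0,0.08,1.5,0,-0.2],[0,0,0,0.11,2,0,-0.2],[0,0,0,0.14,2.5,0,-0.2],[0,0,0,0.16,3,0,-0.2],[0,0,0,0.19,3.5,0,-0.2],[0,0,0,0.22,4,0,-0.2],[0,0,0,0.25,4.5,0,-0.2],[0,0,0,0.27,5,0,-0.2],[0,0,0,0.3,5.5,0,-0.2],[0,0,0,0.33,6,0,-0.2],[0,0,0,0.35,6.5,0,-0.2],[0,0,0,0.38,7,0,-0.2],[0,0,0,0.41,7.5,0,-0.2],[0,0,0,0.44,8,0,-0.2],[0,0,0,0.46,8.5,0,-0.2],[0,0,0,0.49,9,0,-0.2],[0,0,0,0.49,9,0,-0.2]],
])

```text
time_s: 11.1
ee_pos: [536.7, -138.5, 216.8]
tcp_rot: [-0.0, 0.726, 0.688, 0.0]
contact_force: [0.2, -0.5, 0.0]
finger_gap: 33.8
grip_force: 0.0
```

```bash
python3 - <<'E'
from h import *
o=manip.get_obs();e=o['ee_pos'];print(e,(e[:2]-M)@EX,(e[:2]-M)@EY,o['contact_force'])
for n in('top','scene'):
    d,bx,by,P,m=caddy(n)
    for a in(60,35,10,-15):
        k=(P[...,2]>50)&(P[...,2]<90)&(abs(bx)<60)&(by>a)&(by<a+22)
        print(a,k.sum(),bx[k].min(),bx[k].max(),by[k].max())
E
```

```text
[ 536.66508797 -138.53801509  216.77584916] 0.5177083617562337 -50.58378727815697 [ 0.20872398 -0.51246099  0.01474332]
top cloud 791 ((-1.4103012084960938, 75.2370834350586), (101.21903228759766, 225.05882263183594), 0.07496992498636246) pct x [-47.65635757  32.44715843] y [-25.94547901  91.17511597]
60 221 -35.56400997525768 32.51568296365907 81.9120052872919
35 241 -35.04836651230572 32.291016230747786 56.894806717716634
10 216 -35.51141417388105 31.87804959720918 31.650427347057008Traceback (most recent call last):
  File "<stdin>", line 7, in <module>
    return umr_minimum(a, axis, None, out, keepdims, initial, where)
ValueError: zero-size array to reduction operation minimum which has no identity
```

Centred and square (front at y≈82). I'll continue to just before the stop.

>>> send_rows([
  [[0,0,0,0.03,0.6,0,-0.2],[0,0,0,0.07,1.2,0,-0.2],[0,0,0,0.1,1.8,0,-0.2],[0,0,0,0.13,2.4,0,-0.2],[0,0,0,0.16,3,0,-0.2],[0,0,0,0.2,3.6,0,-0.2],[0,0,0,0.23,4.2,0,-0.2],[0,0,0,0.26,4.8,0,-0.2],[0,0,0,0.29,5.4,0,-0.2],[0,0,0,0.33,6,0,-0.2],[0,0,0,0.36,6.6,0,-0.2],[0,0,0,0.39,7.2,0,-0.2],[0,0,0,0.42,7.8,0,-0.2],[0,0,0,0.46,8.4,0,-0.2],[0,0,0,0.49,9,0,-0.2],[0,0,0,0.52,9.6,0,-0.2],[0,0,0,0.56,10.2,0,-0.2],[0,0,0,0.59,10.8,0,-0.2],[0,0,0,0.6,11.1,0,-0.2],[0,0,0,0.6,11.1,0,-0.2]],
])

```text
time_s: 13.15
ee_pos: [542.6, -27.6, 216.5]
tcp_rot: [-0.0, 0.726, 0.688, 0.0]
contact_force: [0.4, 0.3, 0.7]
finger_gap: 34.1
grip_force: 0.0
```

```bash
python3 - <<'E'
from h import *
o=manip.get_obs();e=o['ee_pos'];print(e,(e[:2]-M)@EX,(e[:2]-M)@EY,o['contact_force'])
d,bx,by,P,m=caddy()
for a in(180,155,130,105):
    k=(P[...,2]>50)&(P[...,2]<90)&(abs(bx)<60)&(by>a)&(by<a+22)
    if k.any(): print(a,k.sum(),bx[k].min(),bx[k].max(),by[k].max())
cv2.imwrite('pics/t5.png',cv2.resize(d['color'][150:310,245:465,::-1],None,fx=3.6,fy=3.6,interpolation=cv2.INTER_CUBIC))
E
```

```text
[542.56472143 -27.61648332 216.54733379] 0.3743610404448958 60.49230225426793 [0.41667645 0.29129969 0.70097079]
top cloud 423 ((-2.8132591247558594, 137.58169555664062), (117.9494857788086, 97.62781524658203), 88.6590576171875) pct x [-46.33833725  31.86187866] y [150.05484863 193.33917511]
180 138 -35.82174194301402 30.747792271173676 193.43611935068301
155 179 -35.658882312883335 31.870434402084243 176.96884423164468
130 5 -34.338420736559854 -24.699267443812882 151.82347746943827
```

View pics/t5.png

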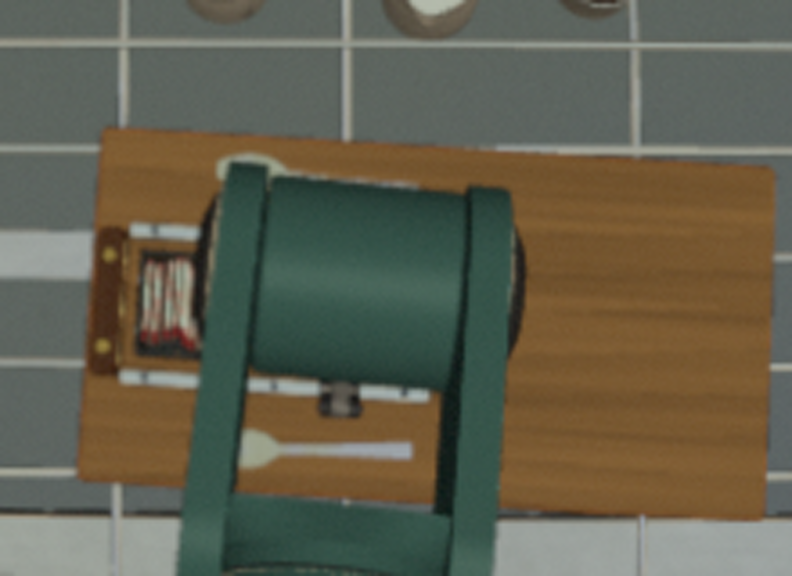

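Caddy front at crop x≈138, stop's pad at ≈122: about 10 mm to go, still centred between the rails.

>>> send_rows([
  [[0,0,0,0.02,0.3,0,-0.2],[0,0,0,0.03,0.6,0,-0.2],[0,0,0,0.04,0.7,0,-0.2],[0,0,0,0.04,0.8,0,-0.2],[0,0,0,0.04,0.8,0,-0.2]],
])

```text
time_s: 13.7
ee_pos: [543.0, -20.0, 216.7]
tcp_rot: [-0.0, 0.726, 0.688, 0.0]
contact_force: [-0.4, 0.2, 0.1]
finger_gap: 34.3
grip_force: 0.0
```

>>> send_rows([
  [[0,0,0,0,0.05,0,-0.2],[0,0,0,0.01,0.1,0,-0.2],[0,0,0,0.01,0.1,0,-0.2]],
])

```text
time_s: 14.0
ee_pos: [543.1, -19.1, 216.7]
tcp_rot: [0.0, 0.726, 0.688, -0.0]
contact_force: [-0.4, -1.2, -0.6]
finger_gap: 33.9
grip_force: 0.6
```

>>> send_rows([
  [[0,0,0,0,0.05,0,-0.2],[0,0,0,0.01,0.1,0,-0.2],[0,0,0,0.01,0.1,0,-0.2]],
])

```text
time_s: 14.3
ee_pos: [543.2, -18.1, 216.7]
tcp_rot: [-0.0, 0.726, 0.688, -0.0]
contact_force: [0.2, 0.3, -1.0]
finger_gap: 34.0
grip_force: 0.6
```

Not at the stop yet.

>>> send_rows([
  [[0,0,0,0,0.05,0,-0.2],[0,0,0,0.01,0.1,0,-0.2],[0,0,0,0.01,0.1,0,-0.2]],
])

```text
time_s: 14.6
ee_pos: [543.3, -17.1, 216.7]
tcp_rot: [-0.0, 0.726, 0.688, 0.0]
contact_force: [-0.1, -1.4, 0.4]
finger_gap: 34.4
grip_force: 0.6
```

>>> send_rows([
  [[0,0,0,0,0.05,0,-0.2],[0,0,0,0.01,0.1,0,-0.2],[0,0,0,0.01,0.1,0,-0.2]],
])

```text
time_s: 14.9
ee_pos: [543.4, -16.2, 216.7]
tcp_rot: [0.0, 0.726, 0.688, -0.0]
contact_force: [-0.5, -3.4, 0.1]
finger_gap: 33.9
grip_force: 1.8
```

```bash
python3 - <<'E'
from h import *
o=manip.get_obs();e=o['ee_pos'];print(e,(e[:2]-M)@EX,(e[:2]-M)@EY,o['contact_force'])
d,bx,by,P,m=caddy()
k=(P[...,2]>52)&(P[...,2]<90)&(abs(bx)<60)&(by>150)&(by<230)
print(bx[k].min(),bx[k].max(),by[k].max(),np.sort(by[k])[-12:])
E
```

```text
[543.38873573 -16.17067109 216.70283813] 0.5744871306907369 71.96577213754908 [-0.46627466 -3.42114191  0.05976677]
top cloud 299 ((0.7206878662109375, 115.91661071777344), (100.24278259277344, 168.5417022705078), 0.7349997162818909) pct x [-49.28156227  32.22962486] y [164.87387421 199.12511536]
-35.60231852376359 32.35755289904949 204.2926173322217 [203.16173583 203.17493625 203.31506438 203.36712649 203.4451129
 203.4711964  203.64751639 203.64934619 203.77283231 203.98132949
 204.10581772 204.29261733]
```

>>> send_rows([
  [[0,0,0,0,0.05,0,-0.2],[0,0,0,0.01,0.1,0,-0.2],[0,0,0,0.01,0.1,0,-0.2]],
])

```text
time_s: 15.25
ee_pos: [543.4, -15.8, 216.7]
tcp_rot: [0.001, 0.726, 0.688, -0.001]
contact_force: [-2.4, -13.0, 2.7]
finger_gap: 34.2
grip_force: 6.5
```

Firm contact with the stop (13 N). Next I retreat straight back, then up.

>>> send_rows([
  [[0,0,0,-0.02,-0.4,0,-0.2],[0,0,0,-0.07,-1.2,0,-0.2],[0,0,0,-0.16,-3,0,-0.2],[0,0,0,-0.27,-5,0,-0.2],[0,0,0,-0.4,-8,3,-0.2],[0,0,0,-0.6,-12,7,-0.2],[0,0,0,-0.8,-16,11,-0.2],[0,0,0,-1,-20,14,-0.2],[0,0,0,-1,-24,14,-0.2],[0,0,0,-1,-28,14,-0.2],[0,0,0,-1,-32,14,-0.2],[0,0,0,-1,-36,14,-0.2],[0,0,0,-1,-36,14,-0.2],[0,0,0,-1,-36,14,-0.2]],
])

```text
time_s: 16.65
ee_pos: [533.2, -376.0, 356.1]
tcp_rot: [-0.0, 0.726, 0.687, 0.0]
contact_force: [0.0, -0.1, -0.1]
finger_gap: 34.3
grip_force: 0.0
```

```bash
python3 - <<'E'
from h import *
d,bx,by,P,m=caddy()
k=(P[...,2]>52)&(P[...,2]<95)&(abs(bx)<60)&(by>50)&(by<230)
print(cv2.minAreaRect(np.c_[bx[k],by[k]].astype(np.float32)))
cv2.imwrite('pics/t6.png',cv2.resize(d['color'][150:310,245:465,::-1],None,fx=3.6,fy=3.6,interpolation=cv2.INTER_CUBIC))
E
```

```text
top cloud 1313 ((-0.6857185363769531, 102.83683776855469), (194.1959991455078, 99.45218658447266), 89.63732147216797) pct x [-35.52989594  32.6389772 ] y [ 84.39853394 197.16284363]
((-1.3883209228515625, 144.04173278808594), (68.31629180908203, 120.0248031616211), 0.11613419651985168)
```

View pics/t6.png

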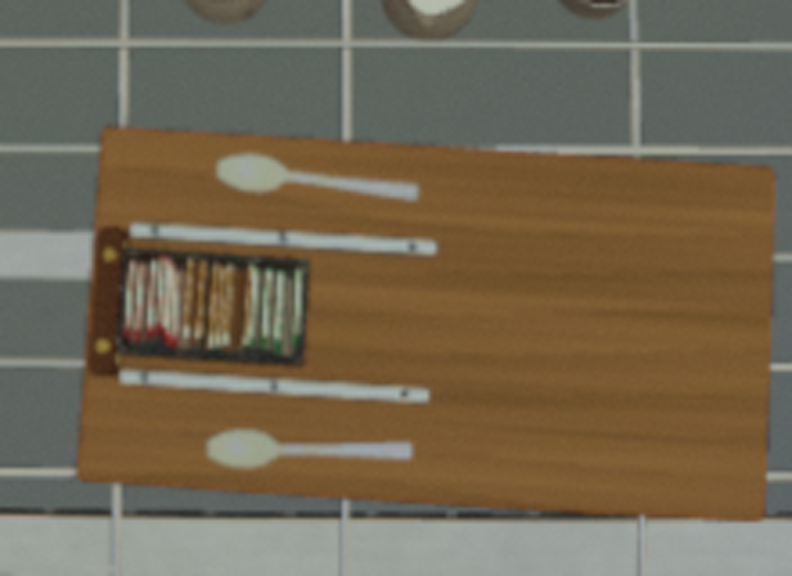

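The caddy (crop 120–308, 248–365) stands square against the stop, centred, with a gap to both rails. The spoons are unmoved and the hand is clear.

```bash
python3 -c "
from station import manip
print(manip.sign_off())"
```

```text
the job is handed in; nothing more can be done
None
```

The caddy is against the end stop, measured about 1 mm off the lane's middle line and square to within about 0.2°, with the hand clear, nothing else seen to have moved, and the job handed in at about 17 s of the 72 s allowed; the hand-in gave no verdict.

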